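Reverse a row of sample bottles into the instrument tray

ROBOT

A 6-joint arm with a two-finger parallel gripper is mounted at the origin on the work surface. World frame = base frame: x ahead of the robot, y to its left, z up, the work surface at z = 0. Lengths are in m, angles in rad, forces in N, time in s.
With the tool pointing down it reaches from about 0.425 to 0.95 m from the base axis. Payload 3.5 kg.
Tool frame: the origin (TCP) lies at the very end of the fingers, on their centre line; the grasp point (between the pads) lies 19 mm behind it; z points along the fingers, y is the direction in which the jaws open and shut (so a half turn about z gives the same grasp; the last joint's range is limited). The gripper opens to 85 mm and grips with 20 to 120 N. Pads are 22 mm wide; open, the fingers measure 114 mm over their backs; the gripper's body (76 mm by 85 mm) begins 54 mm behind the grasp point. The pads swing forward as they close: fully open they stand 13 mm farther back than shut.
Start: joints at [-1.301, 0.286, 1.577, -0, 1.279, -0.15], TCP at [0.275, -0.616, 0.201] pointing down, gripper open.
Joint ranges: [-2.77, 2.77], [-0.9, 2.22], [0.21, 2.48], [-1.53, 4.67], [0.24, 2.81], [-2.84, 2.84]. Speed limits (rad/s): [2.79, 2.79, 3.14, 3.14, 3.14, 3.14].

INTERFACE

Orientations are given as a unit quaternion [x, y, z, w].
In Python, from plant import ctrl, eyes, ticket gives the robot as it stands.
- The arm moves only by the tool send_rows, never from a script. Its arguments are lists of equal length, an entry for each row: "translation": the shift along the tool's x, y, z in units of 30 mm (1.0 is 30 mm), a list of three; "rotation": the turn, a rotation vector about the tool's x, y, z in units of 5 degrees (1.0 is 5 degrees), a list of three; "grip": the finger opening in mm, from 0 to 85.4. A call has 1 to 5 rows; each row shifts and turns the commanded pose from where the row before left it, along the tool's axes as they then stand; what a row does not reach is not made up. A row lasts 1/8 s, in which the tool goes at most 62.5 mm and 10.7 degrees, less where a joint would pass 70% of its speed; a pose out of reach is approached as far as the arm can. A call is refused whole if a number of a shift passes 1 or a number of a turn 1, either way. A call with a gripper value outside its range is refused whole. The fingers move at their own pace and stop on an object; "squeeze" is the grip in N (left out, the last holds). Time passes only in rows, so rows that do not move let the fingers close. It gives the time, the measured TCP pose, the force and the opening at its end, in the units of the state.
- ctrl.get_state(): the state, without advancing time (a new reading comes with each control period).
- eyes.read_camera(name): name is "scene" or "top" or "wrist"; returns a dict with "image" (420x560x3 uint8, blue, green, red), "mtx" (3x3 intrinsics, pixels), "xyz" and "orientation" of the camera in the world; the wrist camera has in their place "hand_eye" (4x4, takes a point from camera to tool coordinates, whose origin is the TCP and whose axes are the flange's). Camera axes: x right, y down, z forward; pixel columns grow to the right and rows downward; lengths in m; the calibration is good to about 2 mm. A picture is of the moment at which its call begins: read the wrist's pose just before it. There is no depth.
- ticket.sign_off(): hands the job in, once; it reports no verdict.
The state is a dict: "time": time; "qpos": joint angles; "dq": joint speeds; "joint_efforts": joint torques, N m; "eef_pos": TCP position; "tcp_rot": TCP orientation; "contact_force": force on the tool from outside, world axes, zero at the start; "wrist_torque": the same for the moment, N m; "opening": opening from 0.0 (shut) to 1.0 (fully open).
Only numpy, scipy, OpenCV 4.12 (cv2) and the standard library are available. Lean on these libraries where they do the work, as an engineer would, in place of code of your own. Each camera call takes 0.05 s, during which the arm holds its last target. There are 200 camera calls.

TASK

Move the four sample bottles from the white storage rack to the empty purple tray, one per compartment and in reverse order: the bottle standing next to the storage rack's black end goes into the tray compartment farthest from the tray's black end, the next one beside it, and so on, so that the bottle farthest from black ends up next to black. The coloured clips on the storage rack show which bottle started where. Keep the bottles upright, set each down gently on the tray's floor without dropping it, and let go.

Things in the scene. Friction and masses are not known exactly. Their poses are not given: they have to be found in the camera images.
- bottle_red: Opaque brown sample bottle with a red screw cap and plain white label band. Upright cylinder 30 mm in diameter, 75 mm tall (cap 29.6 mm wide from 58 to 75 mm, 24 mm neck from 54 to 58), about 60 g, loose. Origin: centre of its underside, z up. Starts upright in the storage rack compartment beside the red clip.
- bottle_yellow: Opaque brown sample bottle with a yellow screw cap and plain white label band. Upright cylinder 30 mm in diameter, 75 mm tall (cap 29.6 mm wide from 58 to 75 mm, 24 mm neck from 54 to 58), about 60 g, loose. Origin: centre of its underside, z up. Starts upright in the storage rack compartment beside the yellow clip.
- bottle_green: Opaque brown sample bottle with a green screw cap and plain white label band. Upright cylinder 30 mm in diameter, 75 mm tall (cap 29.6 mm wide from 58 to 75 mm, 24 mm neck from 54 to 58), about 60 g, loose. Origin: centre of its underside, z up. Starts upright in the storage rack compartment beside the green clip.
- bottle_blue: Opaque brown sample bottle with a blue screw cap and plain white label band. Upright cylinder 30 mm in diameter, 75 mm tall (cap 29.6 mm wide from 58 to 75 mm, 24 mm neck from 54 to 58), about 60 g, loose. Origin: centre of its underside, z up. Starts upright in the storage rack compartment beside the blue clip.
- clip_red: Small red block, an index clip, 14 (x) x 34 (y) x 10 mm tall, fixed on the storage rack's ledge beside the compartment where the red-capped bottle starts. Origin: centre of its underside, 12 mm above the bench; axes parallel to the storage rack's. The compartment's centre lies 41 mm along its -x.
- clip_yellow: Small yellow block, an index clip, 14 (x) x 34 (y) x 10 mm tall, fixed on the storage rack's ledge beside the compartment where the yellow-capped bottle starts. Origin: centre of its underside, 12 mm above the bench; axes parallel to the storage rack's. The compartment's centre lies 41 mm along its -x.
- clip_green: Small green block, an index clip, 14 (x) x 34 (y) x 10 mm tall, fixed on the storage rack's ledge beside the compartment where the green-capped bottle starts. Origin: centre of its underside, 12 mm above the bench; axes parallel to the storage rack's. The compartment's centre lies 41 mm along its -x.
- clip_blue: Small blue block, an index clip, 14 (x) x 34 (y) x 10 mm tall, fixed on the storage rack's ledge beside the compartment where the blue-capped bottle starts. Origin: centre of its underside, 12 mm above the bench; axes parallel to the storage rack's. The compartment's centre lies 41 mm along its -x.
- storage_rack: White plastic storage rack, 62 (x) x 233 (y) mm. Fixed. Four open 52x52 mm compartments in a row along y, centres at x 0, y +85.5, +28.5, -28.5, -85.5 mm; floor 6 mm, wall tops 22 mm above the bench, walls 5 mm thick. Black end block 62x16x26 mm outside the row at its +y end. Origin: centre of the row, at bench height. A 20 mm wide, 12 mm high ledge along its +x side carries the coloured clips.
- tray: Purple anodised metal tray of an instrument, empty at the start, 62 (x) x 233 (y) mm. Fixed. Four open 52x52 mm compartments in a row along y, centres at x 0, y +85.5, +28.5, -28.5, -85.5 mm; floor 6 mm, wall tops 22 mm above the bench, walls 5 mm thick. Black end block 62x16x26 mm outside the row at its +y end. Origin: centre of the row, at bench height.

How it is judged:
By the outcome, as a careful person would: the job done as asked, in the order asked, and still so for the second after the job is handed in, with the robot touching nothing.
It also fails if it takes over 112 s, if anything falls off the work surface, if the arm or the gripper's body presses on something with over 40 N, if the wrist force passes 120 N, or if a joint passes its speed limit or range.

## Working session

There is one attempt and no reset: what is moved stays moved. The work goes in short steps, Python scripts to look and compute and a tool call to move; the robot and the scene stay as the last step left them, time stands still between calls to the robot, and variables do not carry over. Pictures are saved under pics/ and viewed, about 12 in all and at most 16, crops included, and the job is handed in when it is done.

Besides the shell and the picture viewer there is one more tool, called after "Call:" as name(argument=value, ...), one argument or row to a line, values as JSON. send_rows: Moves the arm, as the interface text tells. Its arguments: {"type":"object","properties":{"translation":{"type":"array"},"rotation":{"type":"array"},"grip":{"type":"array"},"squeeze":{"type":"number"}},"required":["translation","rotation","grip"]}

```bash
mkdir -p pics; ls; python3 - <<'E'
from plant import ctrl, eyes
import cv2
print(ctrl.get_state())
for n in ("scene","top"):
    d=eyes.read_camera(n); cv2.imwrite(f"pics/{n}0.png",d["image"]); print(n,d["mtx"],d["xyz"],d["orientation"])
E
```

```text
pics
{'time': 0.0, 'qpos': array([-1.30103058e+00,  2.87173422e-01,  1.57821436e+00, -1.87267344e-05,
        1.27858993e+00, -1.49991394e-01]), 'dq': array([ 2.03336754e-06, -7.21574088e-04,  6.69631220e-04, -1.31295248e-03,
       -9.89835449e-04,  1.35383772e-04]), 'joint_efforts': array([ 1.19998425e-03, -4.05978477e+01, -2.92624497e+01, -1.13045503e-04,
        5.81615939e-03,  1.23947657e-05]), 'eef_pos': array([ 0.2749163 , -0.61566612,  0.19992187]), 'tcp_rot': array([ 9.78054961e-01,  2.08343635e-01, -8.03216582e-05, -1.18985434e-03]), 'contact_force': array([-0.15741931, -0.06605502, -0.27383903]), 'wrist_torque': array([0.01579159, 0.04501646, 0.00374971]), 'opening': 1.0004662480480093}
scene [[384.23247548   0.         282.09327775]
 [  0.         384.23247548 205.99701017]
 [  0.           0.           1.        ]] [ 1.12189746 -0.09907258  0.76715728] [ 0.71562111  0.61198417 -0.21202281 -0.26154946]
top [[433.68184643   0.         280.87391946]
 [  0.         433.68184643 209.1943155 ]
 [  0.           0.           1.        ]] [3.85013132e-01 5.54194079e-04 8.61530107e-01] [-0.70457076  0.70457725 -0.06475596  0.05438379]
```

View pics/scene0.png

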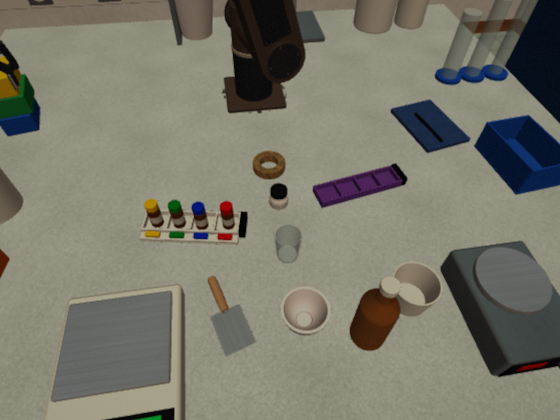

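View pics/top0.png

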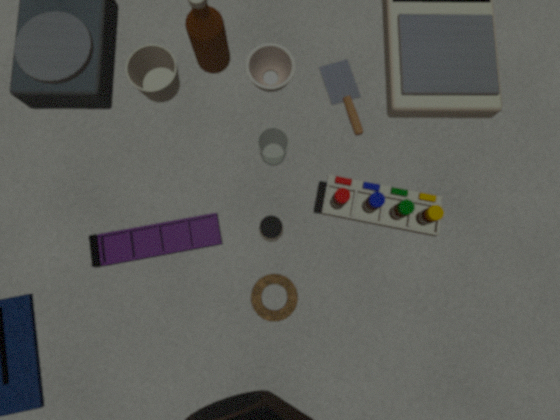

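The rack (right in the top view) has its black end at about (320,197), with red, blue, green and yellow at columns 342 to 434. The tray (left) has its black end at (95,250). Red therefore goes to the tray's right end and yellow next to black.

```bash
cat > h.py <<'E'
import numpy as np, cv2
from scipy.spatial.transform import Rotation as R
from plant import ctrl, eyes
def ray(d,uv,z):
    K=d["mtx"]; r=R.from_quat(d["orientation"]).as_matrix()@np.linalg.inv(K)@[uv[0],uv[1],1]
    o=np.array(d["xyz"]); return (o+r*(z-o[2])/r[2])
HUE={"red":(172,6),"yellow":(20,32),"green":(45,75),"blue":(112,128),"purple":(132,160)}
def mask(img,c):
    h,s,v=cv2.split(cv2.cvtColor(img,cv2.COLOR_BGR2HSV)); a,b=HUE[c]
    m=((h>=a)&(h<=b)) if a<b else ((h>=a)|(h<=b))
    return (m&(s>120)&(v>40)).astype(np.uint8)
def blobs(img,c,amin=30):
    n,l,st,ce=cv2.connectedComponentsWithStats(mask(img,c))
    return [(st[i,4],ce[i],(l==i)) for i in range(1,n) if st[i,4]>=amin]
E
python3 - <<'E'
from h import *
np.set_printoptions(precision=4,suppress=True)
for n in ("top","scene"):
    d=eyes.read_camera(n); im=d["image"]; print(n)
    for c in ("red","yellow","green","blue"):
        for a,ce,_ in blobs(im,c):
            if (n=="top" and 320<ce[0]<445 and 170<ce[1]<240) or (n=="scene" and 130<ce[0]<260 and 190<ce[1]<245):
                print(c,a,ce,"z.022",ray(d,ce,.022)[:2],"z.081",ray(d,ce,.081)[:2])
    b=max(blobs(im,"purple"),key=lambda b:b[0]); 
    cn=cv2.findContours(b[2].astype(np.uint8),cv2.RETR_EXTERNAL,cv2.CHAIN_APPROX_NONE)[0][0]
    r=cv2.minAreaRect(cn); print("purple",b[0],r)
    q=cv2.approxPolyDP(cv2.convexHull(cn),6,True)[:,0]
    for p in q: print(p,ray(d,p,.022)[:2])
E
```

```text
top
red 95 [342.7368 180.5474] z.022 [ 0.586  -0.1351] z.081 [ 0.5719 -0.1256]
red 199 [341.598  195.5276] z.022 [ 0.5556 -0.1321] z.081 [ 0.5436 -0.1228]
yellow 114 [426.9737 196.9035] z.022 [ 0.5531 -0.3017] z.081 [ 0.5413 -0.2805]
yellow 218 [434.3945 212.6239] z.022 [ 0.5215 -0.3146] z.081 [ 0.5119 -0.2925]
green 78 [398.9615 191.5   ] z.022 [ 0.5639 -0.2465] z.081 [ 0.5514 -0.2291]
green 176 [405.5852 207.0057] z.022 [ 0.5327 -0.2581] z.081 [ 0.5223 -0.2399]
blue 266 [374.5489 195.1842] z.022 [ 0.5564 -0.1975] z.081 [ 0.5443 -0.1836]
purple 731 ((128.10488891601562, 244.15609741210938), (28.984861373901367, 60.06501388549805), 77.90524291992188)
[155 228] [0.4907 0.2325]
[141 255] [0.4384 0.2568]
[101 261] [0.427  0.3324]
[ 98 236] [0.475  0.3414]
scene
red 151 [225.8212 207.6755] z.022 [ 0.5056 -0.128 ] z.081 [ 0.5544 -0.1257]
red 97 [224.3093 236.0722] z.022 [ 0.5911 -0.1374] z.081 [ 0.6332 -0.1344]
yellow 144 [150.6597 204.9653] z.022 [ 0.4693 -0.3123] z.081 [ 0.521  -0.2954]
yellow 95 [151.9263 233.2421] z.022 [ 0.5576 -0.3049] z.081 [ 0.6023 -0.2886]
green 131 [173.9695 206.0916] z.022 [ 0.4815 -0.2551] z.081 [ 0.5322 -0.2427]
green 82 [176.1707 234.4878] z.022 [ 0.5697 -0.2487] z.081 [ 0.6134 -0.2369]
blue 135 [197.837  208.1037] z.022 [ 0.4968 -0.1966] z.081 [ 0.5463 -0.1889]
blue 80 [200.3375 235.45  ] z.022 [ 0.5809 -0.1929] z.081 [ 0.6238 -0.1854]
purple 1715 ((357.2220764160156, 185.2994384765625), (22.10738182067871, 87.73365783691406), 74.47589111328125)
[401 179] [0.4757 0.3419]
[324 206] [0.5365 0.1158]
[313 190] [0.4798 0.0998]
[390 166] [0.4241 0.3292]
```

Call:
send_rows(
  translation=[
    [0, 0, 0],
    [0, 0, 0],
    [0, 0, 0],
    [0, 0, 0],
    [0, 0, 0],
  ],
  rotation=[
    [0, 0, -1],
    [0, 0, -1],
    [0, 0, -1],
    [0, 0, -1],
    [0, 0, -1],
  ],
  grip=[85, 85, 85, 85, 85],
  squeeze=30,
)

```text
time: 0.82
eef_pos: [0.2751, -0.6162, 0.2009]
tcp_rot: [0.909, 0.416, 0.0, -0.0]
contact_force: [-1.0, 0.0, 0.6]
opening: 0.994
```

Call:
send_rows(
  translation=[
    [0, 0, 0],
    [0, 0, 0],
    [0, 0, 0],
    [0, 0, 0],
    [0, 0, 0],
  ],
  rotation=[
    [0, 0, -1],
    [0, 0, -1],
    [0, 0, -1],
    [0, 0, -1],
    [0, 0, -1],
  ],
  grip=[85, 85, 85, 85, 85],
)

```text
time: 1.45
eef_pos: [0.2751, -0.6161, 0.2009]
tcp_rot: [0.797, 0.603, 0.0, -0.0]
contact_force: [-0.0, -0.2, 0.9]
opening: 0.999
```

Call:
send_rows(
  translation=[
    [0.99, 0.36, -0.09],
    [0.99, 0.36, -0.09],
    [0.99, 0.36, -0.09],
    [0.99, 0.36, -0.09],
    [0.99, 0.36, -0.09],
  ],
  rotation=[
    [0, 0, 0],
    [0, 0, 0],
    [0, 0, 0],
    [0, 0, 0],
    [0, 0, 0],
  ],
  grip=[85, 85, 85, 85, 85],
)

```text
time: 2.08
eef_pos: [0.3683, -0.4874, 0.2146]
tcp_rot: [0.798, 0.602, 0.0, -0.0]
contact_force: [-0.4, 0.1, 0.2]
opening: 0.994
```

Call:
send_rows(
  translation=[
    [0.99, 0.36, -0.09],
    [0.99, 0.36, -0.09],
    [0.99, 0.36, -0.09],
    [0.99, 0.36, -0.09],
    [0.99, 0.36, -0.09],
  ],
  rotation=[
    [0, 0, 0],
    [0, 0, 0],
    [0, 0, 0],
    [0, 0, 0],
    [0, 0, 0],
  ],
  grip=[85, 85, 85, 85, 85],
)

```text
time: 2.7
eef_pos: [0.461, -0.3594, 0.2282]
tcp_rot: [0.798, 0.602, 0.0, -0.0]
contact_force: [0.4, -0.2, -0.2]
opening: 0.996
```

Call:
send_rows(
  translation=[
    [0.99, 0.36, -0.09],
    [0.99, 0.36, -0.09],
    [0.99, 0.36, -0.09],
    [0.99, 0.36, -0.09],
    [0, 0, 0],
  ],
  rotation=[
    [0, 0, -0.9],
    [0, 0, 0],
    [0, 0, 0],
    [0, 0, 0],
    [0, 0, 0],
  ],
  grip=[85, 85, 85, 85, 85],
)

```text
time: 3.32
eef_pos: [0.5293, -0.2524, 0.2392]
tcp_rot: [0.773, 0.634, 0.0, 0.0]
contact_force: [-0.1, -0.2, -0.9]
opening: 0.994
```

```bash
cat >> h.py <<'E'
def wrist():
    s=ctrl.get_state(); d=eyes.read_camera("wrist"); d=dict(d)
    T=np.eye(4); T[:3,:3]=R.from_quat(s["tcp_rot"]).as_matrix(); T[:3,3]=s["eef_pos"]
    W=T@np.array(d["hand_eye"]); d["xyz"]=W[:3,3]; d["orientation"]=R.from_matrix(W[:3,:3]).as_quat(); return d
E
python3 - <<'E'
from h import *
np.set_printoptions(precision=4,suppress=True)
d=wrist(); cv2.imwrite("pics/w1.png",d["image"]); print(d["hand_eye"],d["mtx"],d["xyz"])
for c in ("red","yellow","green","blue"):
    for a,ce,_ in blobs(d["image"],c,60): print(c,a,ce,"z.022",ray(d,ce,.022)[:2],"z.081",ray(d,ce,.081)[:2])
d=eyes.read_camera("top"); h=cv2.cvtColor(d["image"],cv2.COLOR_BGR2HSV)
m=((h[...,0]>130)&(h[...,0]<165)&(h[...,1]>80)).astype(np.uint8); m[:,:80]=0;m[:,240:]=0
m=cv2.morphologyEx(m,cv2.MORPH_CLOSE,np.ones((5,5)))
cn=max(cv2.findContours(m,0,1)[0],key=cv2.contourArea); r=cv2.minAreaRect(cn); print(r)
for p in cv2.boxPoints(r): print(p,ray(d,p,.022)[:2])
print("centre",ray(d,r[0],.022))
E
```

```text
[[ 0.0008 -0.9531 -0.3027  0.0778]
 [ 1.      0.001  -0.0004 -0.0002]
 [ 0.0007 -0.3027  0.9531 -0.1723]
 [ 0.      0.      0.      1.    ]] [[289.6207   0.     275.3457]
 [  0.     289.6207 209.3782]
 [  0.       0.       1.    ]] [ 0.5443 -0.1761  0.4115]
red 706 [268.1317  67.5227] z.022 [ 0.5467 -0.1174] z.081 [ 0.5464 -0.1263]
red 306 [303.8203  77.7124] z.022 [ 0.5876 -0.1372] z.081 [ 0.581  -0.1431]
yellow 232 [300.444  208.6983] z.022 [ 0.5549 -0.3033] z.081 [ 0.5533 -0.2841]
yellow 473 [270.4736 222.7082] z.022 [ 0.5093 -0.3157] z.081 [ 0.5146 -0.2946]
green 208 [301.1538 168.9471] z.022 [ 0.5654 -0.248 ] z.081 [ 0.5622 -0.2371]
green 467 [270.3191 179.3983] z.022 [ 0.5216 -0.2539] z.081 [ 0.5251 -0.2422]
blue 253 [302.4111 125.3281] z.022 [ 0.5765 -0.1925] z.081 [ 0.5716 -0.19  ]
blue 512 [272.7656 130.709 ] z.022 [ 0.5376 -0.1916] z.081 [ 0.5386 -0.1893]
((155.24798583984375, 239.6553955078125), (30.74588394165039, 128.1603546142578), 79.79602813720703)
[ 89.458  235.8776] [0.4753 0.3578]
[215.5913 213.1736] [0.5199 0.1159]
[221.038  243.4332] [0.4607 0.1039]
[ 94.9047 266.1372] [0.4173 0.3433]
centre [0.468 0.231 0.022]
```

View pics/w1.png

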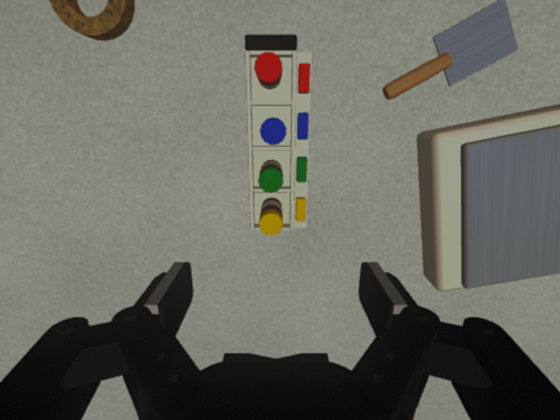

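The wrist view shows four upright bottles. The red cap is at (268,68), blue at (273,131), green at (270,179) and yellow at (270,223), with the clips to the right of them and the black end beyond red. I'm going for red.

Call:
send_rows(
  translation=[
    [0.84, -0.05, 0.3],
    [0.84, -0.05, 0.3],
    [0.84, -0.05, 0.3],
    [0.84, -0.05, 0.3],
    [0.84, -0.05, 0.3],
  ],
  rotation=[
    [0, 0, 0],
    [0, 0, 0],
    [0, 0, 0],
    [0, 0, 0],
    [0, 0, 0],
  ],
  grip=[85, 85, 85, 85, 85],
)

```text
time: 4.05
eef_pos: [0.5458, -0.1295, 0.1936]
tcp_rot: [0.775, 0.632, -0.0, -0.0]
contact_force: [-0.8, -0.3, -0.7]
opening: 0.994
```

Call:
send_rows(
  translation=[
    [0, 0, 0.9],
    [0, 0, 0.9],
    [0, 0, 0.9],
    [0, 0, 0.9],
    [0, 0, 0.6],
  ],
  rotation=[
    [0, 0, 0],
    [0, 0, 0],
    [0, 0, 0],
    [0, 0, 0],
    [0, 0, 0],
  ],
  grip=[85, 85, 85, 85, 85],
)

```text
time: 4.68
eef_pos: [0.5452, -0.1298, 0.0665]
tcp_rot: [0.775, 0.632, -0.001, -0.001]
contact_force: [0.2, -0.3, 0.0]
opening: 0.994
```

Call:
send_rows(
  translation=[
    [0, 0, 0.5],
    [0, 0, 0.5],
    [0, 0, 0.3],
    [0, 0, 0],
    [0, 0, 0],
  ],
  rotation=[
    [0, 0, 0],
    [0, 0, 0],
    [0, 0, 0],
    [0, 0, 0],
    [0, 0, 0],
  ],
  grip=[85, 85, 85, 85, 60],
)

```text
time: 5.3
eef_pos: [0.5468, -0.1292, 0.0297]
tcp_rot: [0.774, 0.633, 0.0, 0.001]
contact_force: [0.3, 0.4, -0.3]
opening: 0.811
```

Call:
send_rows(
  translation=[
    [0, 0, 0],
    [0, 0, 0],
    [0, 0, 0],
    [0, 0, 0],
    [0, 0, 0],
  ],
  rotation=[
    [0, 0, 0],
    [0, 0, 0],
    [0, 0, 0],
    [0, 0, 0],
    [0, 0, 0],
  ],
  grip=[45, 36, 30, 24, 20],
)

```text
time: 5.92
eef_pos: [0.5464, -0.1291, 0.0296]
tcp_rot: [0.774, 0.633, 0.0, 0.0]
contact_force: [-0.6, 0.8, 2.8]
opening: 0.332
```

Call:
send_rows(
  translation=[
    [0, 0, 0],
    [0, 0, 0],
    [0, 0, 0],
    [0, 0, 0],
    [0, 0, 0],
  ],
  rotation=[
    [0, 0, 0],
    [0, 0, 0],
    [0, 0, 0],
    [0, 0, 0],
    [0, 0, 0],
  ],
  grip=[20, 20, 20, 20, 20],
)

```text
time: 6.55
eef_pos: [0.5464, -0.1291, 0.0295]
tcp_rot: [0.774, 0.633, 0.0, 0.0]
contact_force: [-1.3, 1.3, 5.3]
opening: 0.335
```

Call:
send_rows(
  translation=[
    [0, 0, -0.3],
    [0, 0, -0.6],
    [0, 0, -0.9],
    [0, 0, -0.9],
    [0, 0, -0.9],
  ],
  rotation=[
    [0, 0, 0],
    [0, 0, 0],
    [0, 0, 0],
    [0, 0, 0],
    [0, 0, 0],
  ],
  grip=[20, 20, 20, 20, 20],
)

```text
time: 7.18
eef_pos: [0.5463, -0.129, 0.139]
tcp_rot: [0.774, 0.633, 0.0, 0.001]
contact_force: [-0.2, 0.1, -0.2]
opening: 0.331
```

```bash
python3 - <<'E'
from h import *
d=wrist(); e=eyes.read_camera("scene"); cv2.imwrite("pics/c1.png",cv2.hconcat([cv2.resize(d["image"],(400,300)),cv2.resize(e["image"][100:310,80:360],(400,300))]))
E
```

```text
(no output)
```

View pics/c1.png

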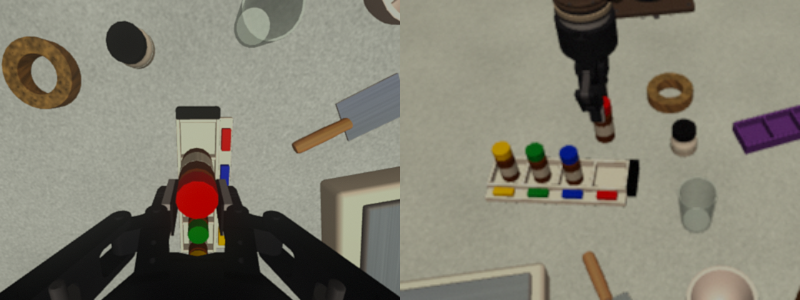

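Red is held upright (scene crop at (605,120)) and the other three bottles are undisturbed. I'm moving to the tray, turning the tool, and measuring the tray with the wrist camera.

Call:
send_rows(
  translation=[
    [0.93, -0.41, -0.34],
    [0.93, -0.41, -0.34],
    [0.93, -0.41, -0.34],
    [0.93, -0.41, -0.34],
    [0.93, -0.41, -0.34],
  ],
  rotation=[
    [0, 0, 0],
    [0, 0, 0],
    [0, 0, 0],
    [0, 0, 0],
    [0, 0, 0],
  ],
  grip=[20, 20, 20, 20, 20],
)

```text
time: 7.9
eef_pos: [0.5128, 0.0209, 0.1874]
tcp_rot: [0.774, 0.633, -0.0, -0.0]
contact_force: [1.1, 0.3, -0.5]
opening: 0.332
```

Call:
send_rows(
  translation=[
    [0.93, -0.41, -0.34],
    [0.93, -0.41, -0.34],
    [0.93, -0.41, -0.34],
    [0.93, -0.41, -0.34],
    [0.93, -0.41, -0.34],
  ],
  rotation=[
    [0, 0, 0],
    [0, 0, 0],
    [0, 0, 0],
    [0, 0, 0],
    [0, 0, 0],
  ],
  grip=[20, 20, 20, 20, 20],
)

```text
time: 8.52
eef_pos: [0.4802, 0.1697, 0.2384]
tcp_rot: [0.774, 0.633, -0.001, -0.0]
contact_force: [-0.1, 0.2, 0.4]
opening: 0.331
```

Call:
send_rows(
  translation=[
    [0, 0, 0],
    [0, 0, 0],
    [0, 0, 0],
    [0, 0, 0],
    [0, 0, 0],
  ],
  rotation=[
    [0, 0, -0.94],
    [0, 0, -0.94],
    [0, 0, -0.94],
    [0, 0, -0.94],
    [0, 0, -0.94],
  ],
  grip=[20, 20, 20, 20, 20],
)

```text
time: 9.15
eef_pos: [0.4805, 0.1688, 0.238]
tcp_rot: [0.628, 0.778, -0.001, -0.001]
contact_force: [-0.1, -0.6, -0.6]
opening: 0.331
```

```bash
python3 - <<'E'
from h import *
np.set_printoptions(precision=4,suppress=True)
d=wrist(); cv2.imwrite("pics/w2.png",d["image"])
h=cv2.cvtColor(d["image"],cv2.COLOR_BGR2HSV)
m=((h[...,0]>130)&(h[...,0]<165)&(h[...,1]>80)).astype(np.uint8)
m=cv2.morphologyEx(m,cv2.MORPH_CLOSE,np.ones((9,9)))
cn=max(cv2.findContours(m,0,1)[0],key=cv2.contourArea); 
q=cv2.approxPolyDP(cv2.convexHull(cn),6,True)[:,0]
for p in q: print(p,ray(d,p,.022)[:2])
r=cv2.minAreaRect(cn);print(r)
print(ctrl.get_state()["eef_pos"])
E
```

```text
[305  35] [0.4779 0.3429]
[296 219] [0.5213 0.1166]
[255 218] [0.4641 0.1057]
[256  34] [0.4212 0.3316]
((278.0560302734375, 126.31854248046875), (50.238765716552734, 184.79739379882812), 1.9091525077819824)
[0.4805 0.1688 0.238 ]
```

View pics/w2.png

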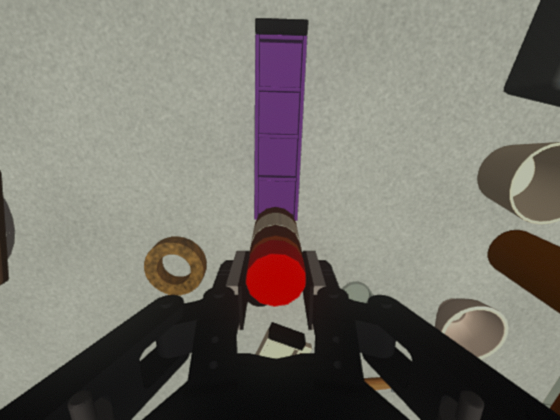

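The tray corners are clear at (256,34), (305,35), (296,219) and (255,218). The black end is at the top of the picture, so the near compartment is for red.

Call:
send_rows(
  translation=[
    [-0.53, 0.02, 0.6],
    [-0.53, 0.02, 0.9],
    [0, 0, 0.9],
    [0, 0, 0.9],
    [0, 0, 0.9],
  ],
  rotation=[
    [0, 0, 0.28],
    [0, 0, 0],
    [0, 0, 0],
    [0, 0, 0],
    [0, 0, 0],
  ],
  grip=[20, 20, 20, 20, 20],
)

```text
time: 9.82
eef_pos: [0.4876, 0.1368, 0.1105]
tcp_rot: [0.64, 0.769, -0.001, -0.001]
contact_force: [0.1, 0.1, -0.1]
opening: 0.329
```

Call:
send_rows(
  translation=[
    [0, 0, 0.9],
    [0, 0, 0.8],
    [0, 0, 0.5],
    [0, 0, 0.2],
    [0, 0, 0],
  ],
  rotation=[
    [0, 0, 0],
    [0, 0, 0],
    [0, 0, 0],
    [0, 0, 0],
    [0, 0, 0],
  ],
  grip=[20, 20, 20, 20, 20],
)

```text
time: 10.45
eef_pos: [0.4885, 0.1377, 0.041]
tcp_rot: [0.639, 0.77, -0.0, -0.0]
contact_force: [0.3, 0.3, -0.3]
opening: 0.331
```

Call:
send_rows(
  translation=[
    [0, 0, 0.2],
    [0, 0, 0.07],
    [0, 0, 0.03],
    [0, 0, 0.03],
    [0, 0, 0.02],
  ],
  rotation=[
    [0, 0, 0],
    [0, 0, 0],
    [0, 0, 0],
    [0, 0, 0],
    [0, 0, 0],
  ],
  grip=[20, 20, 20, 20, 20],
)

```text
time: 11.08
eef_pos: [0.4886, 0.138, 0.0307]
tcp_rot: [0.638, 0.77, 0.0, 0.0]
contact_force: [-0.2, 0.2, -0.9]
opening: 0.333
```

Call:
send_rows(
  translation=[
    [0, 0, 0.01],
    [0, 0, 0],
    [0, 0, 0],
  ],
  rotation=[
    [0, 0, 0],
    [0, 0, 0],
    [0, 0, 0],
  ],
  grip=[20, 20, 20],
)

```text
time: 11.45
eef_pos: [0.4885, 0.1379, 0.0304]
tcp_rot: [0.638, 0.77, 0.0, 0.0]
contact_force: [-0.6, 1.2, -1.2]
opening: 0.332
```

Call:
send_rows(
  translation=[
    [0, 0, 0.02],
    [0, 0, 0.01],
    [0, 0, 0],
  ],
  rotation=[
    [0, 0, 0],
    [0, 0, 0],
    [0, 0, 0],
  ],
  grip=[20, 20, 20],
)

```text
time: 11.82
eef_pos: [0.4885, 0.1379, 0.0296]
tcp_rot: [0.638, 0.77, -0.0, -0.0]
contact_force: [-0.7, -0.3, 0.4]
opening: 0.338
```

Call:
send_rows(
  translation=[
    [0, 0, 0.01],
    [0, 0, 0],
  ],
  rotation=[
    [0, 0, 0],
    [0, 0, 0],
  ],
  grip=[20, 20],
)

```text
time: 12.08
eef_pos: [0.4886, 0.1379, 0.0295]
tcp_rot: [0.638, 0.77, -0.0, -0.0]
contact_force: [-0.9, 0.2, 4.0]
opening: 0.334
```

Call:
send_rows(
  translation=[
    [0, 0, 0],
    [0, 0, 0],
    [0, 0, 0],
    [0, 0, 0],
    [0, 0, 0],
  ],
  rotation=[
    [0, 0, 0],
    [0, 0, 0],
    [0, 0, 0],
    [0, 0, 0],
    [0, 0, 0],
  ],
  grip=[30, 36, 50, 70, 85],
)

```text
time: 12.7
eef_pos: [0.4885, 0.1379, 0.0291]
tcp_rot: [0.638, 0.77, 0.0, 0.0]
contact_force: [0.5, 0.6, -0.2]
opening: 0.976
```

Call:
send_rows(
  translation=[
    [0, 0, 0],
    [0, 0, -0.9],
    [0, 0, -0.9],
    [0, 0, -0.9],
    [0, 0, -0.9],
  ],
  rotation=[
    [0, 0, 0],
    [0, 0, 0],
    [0, 0, 0],
    [0, 0, 0],
    [0, 0, 0],
  ],
  grip=[85, 85, 85, 85, 85],
)

```text
time: 13.32
eef_pos: [0.4884, 0.1379, 0.138]
tcp_rot: [0.638, 0.77, 0.0, 0.0]
contact_force: [0.7, 0.0, -0.2]
opening: 0.994
```

Call:
send_rows(
  translation=[
    [0, 0, 0],
    [0, 0, 0],
    [0, 0, 0],
    [0, 0, 0],
    [0, 0, 0],
  ],
  rotation=[
    [0, 0, 0.87],
    [0, 0, 0.87],
    [0, 0, 0.87],
    [0, 0, 0.87],
    [0, 0, 0.87],
  ],
  grip=[85, 85, 85, 85, 85],
)

```text
time: 13.95
eef_pos: [0.4884, 0.1379, 0.1371]
tcp_rot: [0.773, 0.634, -0.0, -0.0]
contact_force: [-1.4, -0.0, -0.2]
opening: 0.994
```

```bash
python3 - <<'E'
from h import *
d=wrist(); e=eyes.read_camera("scene"); cv2.imwrite("pics/c2.png",cv2.hconcat([cv2.resize(d["image"],(400,300)),cv2.resize(e["image"][100:310,180:460],(400,300))]))
E
```

```text
(no output)
```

View pics/c2.png

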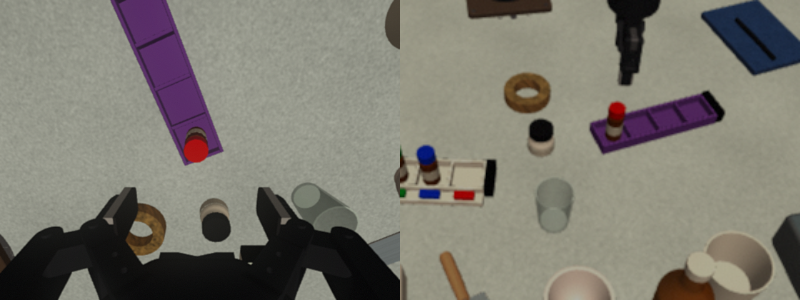

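Red stands upright in the end compartment farthest from black (scene crop (617,120)). Blue is next.

Call:
send_rows(
  translation=[
    [-0.87, 0.31, 0],
    [-0.87, 0.31, 0],
    [-0.87, 0.31, 0],
    [-0.87, 0.31, 0],
    [-0.87, 0.31, 0],
  ],
  rotation=[
    [0, 0, 0],
    [0, 0, 0],
    [0, 0, 0],
    [0, 0, 0],
    [0, 0, 0],
  ],
  grip=[85, 85, 85, 85, 85],
)

```text
time: 14.68
eef_pos: [0.509, 0.0, 0.1371]
tcp_rot: [0.772, 0.636, 0.0, 0.0]
contact_force: [0.3, 0.7, -0.3]
opening: 0.996
```

Call:
send_rows(
  translation=[
    [-0.87, 0.31, 0],
    [-0.87, 0.31, 0],
    [-0.87, 0.31, 0],
    [-0.87, 0.31, 0],
    [-0.87, 0.31, 0],
  ],
  rotation=[
    [0, 0, 0],
    [0, 0, 0],
    [0, 0, 0],
    [0, 0, 0],
    [0, 0, 0],
  ],
  grip=[85, 85, 85, 85, 85],
)

```text
time: 15.3
eef_pos: [0.5296, -0.137, 0.1371]
tcp_rot: [0.772, 0.636, 0.0, 0.0]
contact_force: [-1.4, 0.6, -1.0]
opening: 0.993
```

Call:
send_rows(
  translation=[
    [-0.87, 0.31, 0],
    [-0.87, 0.33, 0],
    [0, 0, 0],
    [0, 0, 0],
  ],
  rotation=[
    [0, 0, 0],
    [0, 0, 0],
    [0, 0, 0],
    [0, 0, 0],
  ],
  grip=[85, 85, 85, 85],
)

```text
time: 15.8
eef_pos: [0.538, -0.1904, 0.1368]
tcp_rot: [0.772, 0.636, 0.0, -0.0]
contact_force: [0.1, -0.3, -0.6]
opening: 0.995
```

```bash
python3 - <<'E'
from h import *
np.set_printoptions(precision=4,suppress=True)
d=wrist(); cv2.imwrite("pics/w3.png",d["image"]); print(ctrl.get_state()["eef_pos"],ctrl.get_state()["tcp_rot"])
for c in ("blue","green","yellow"):
    for a,ce,_ in blobs(d["image"],c,100): print(c,a,ce,"z.022",ray(d,ce,.022)[:2],"z.081",ray(d,ce,.081)[:2])
E
```

```text
[ 0.538  -0.1901  0.1369] [ 0.7718  0.6358 -0.     -0.0004]
blue 396 [313.1263 191.5328] z.022 [ 0.5765 -0.192 ] z.081 [ 0.5717 -0.176 ]
blue 969 [276.2704 211.9505] z.022 [ 0.5355 -0.2064] z.081 [ 0.539  -0.1874]
green 336 [310.9851 241.9583] z.022 [ 0.5657 -0.2469] z.081 [ 0.5631 -0.2196]
green 897 [272.8606 269.592 ] z.022 [ 0.5189 -0.2719] z.081 [ 0.5259 -0.2395]
yellow 352 [308.9773 287.1136] z.022 [ 0.5549 -0.3017] z.081 [ 0.5545 -0.2631]
yellow 870 [272.6046 319.2149] z.022 [ 0.5058 -0.3365] z.081 [ 0.5155 -0.2908]
```

Call:
send_rows(
  translation=[
    [0, 0.02, 0.8],
    [0, 0, 0.9],
    [0, 0, 0.9],
    [0, 0, 0.7],
    [0, 0, 0.28],
  ],
  rotation=[
    [0, 0, 0],
    [0, 0, 0],
    [0, 0, 0],
    [0, 0, 0],
    [0, 0, 0],
  ],
  grip=[85, 85, 85, 85, 85],
)

```text
time: 16.48
eef_pos: [0.5378, -0.1896, 0.0282]
tcp_rot: [0.772, 0.636, -0.0, -0.001]
contact_force: [-0.2, 0.4, 0.5]
opening: 0.992
```

Call:
send_rows(
  translation=[
    [0, 0, 0],
    [0, 0, 0],
    [0, 0, 0],
    [0, 0, 0],
    [0, 0, 0],
  ],
  rotation=[
    [0, 0, 0],
    [0, 0, 0],
    [0, 0, 0],
    [0, 0, 0],
    [0, 0, 0],
  ],
  grip=[60, 45, 36, 30, 24],
)

```text
time: 17.1
eef_pos: [0.5392, -0.1914, 0.0305]
tcp_rot: [0.772, 0.635, 0.0, 0.0]
contact_force: [-2.0, 0.8, 3.5]
opening: 0.335
```

Call:
send_rows(
  translation=[
    [0, 0, 0],
    [0, 0, 0],
    [0, 0, 0],
    [0, 0, 0],
    [0, 0, 0],
  ],
  rotation=[
    [0, 0, 0],
    [0, 0, 0],
    [0, 0, 0],
    [0, 0, 0],
    [0, 0, 0],
  ],
  grip=[20, 20, 20, 20, 20],
)

```text
time: 17.73
eef_pos: [0.5392, -0.1914, 0.0305]
tcp_rot: [0.772, 0.635, 0.0, 0.0]
contact_force: [-1.9, -0.1, 6.1]
opening: 0.333
```

Call:
send_rows(
  translation=[
    [0, 0, -0.3],
    [0, 0, -0.6],
    [0, 0, -0.9],
    [0, 0, -0.9],
    [0, 0, -0.9],
  ],
  rotation=[
    [0, 0, 0],
    [0, 0, 0],
    [0, 0, 0],
    [0, 0, 0],
    [0, 0, 0],
  ],
  grip=[20, 20, 20, 20, 20],
)

```text
time: 18.35
eef_pos: [0.539, -0.1911, 0.1396]
tcp_rot: [0.772, 0.635, 0.0, 0.001]
contact_force: [-0.1, 0.1, -0.6]
opening: 0.331
```

Call:
send_rows(
  translation=[
    [0.94, -0.35, 0],
    [0.94, -0.35, 0],
    [0.94, -0.35, 0],
    [0.94, -0.35, 0],
    [0.94, -0.35, 0],
  ],
  rotation=[
    [0, 0, 0],
    [0, 0, 0],
    [0, 0, 0],
    [0, 0, 0],
    [0, 0, 0],
  ],
  grip=[20, 20, 20, 20, 20],
)

```text
time: 18.98
eef_pos: [0.5145, -0.0418, 0.1388]
tcp_rot: [0.772, 0.635, 0.0, 0.001]
contact_force: [0.3, -0.1, -0.6]
opening: 0.331
```

Call:
send_rows(
  translation=[
    [0.94, -0.35, 0],
    [0.94, -0.35, 0],
    [0.94, -0.35, 0],
    [0.94, -0.35, 0],
    [0.94, -0.35, 0],
  ],
  rotation=[
    [0, 0, 0],
    [0, 0, 0],
    [0, 0, 0],
    [0, 0, 0],
    [0, 0, 0],
  ],
  grip=[20, 20, 20, 20, 20],
)

```text
time: 19.6
eef_pos: [0.4901, 0.1068, 0.1388]
tcp_rot: [0.772, 0.635, 0.001, 0.0]
contact_force: [0.5, 0.1, -0.1]
opening: 0.334
```

Call:
send_rows(
  translation=[
    [0.94, -0.35, 0],
    [0.94, -0.34, 0],
    [0.92, -0.32, 0],
    [0, 0, 0],
    [0, 0, 0],
  ],
  rotation=[
    [0, 0, 0],
    [0, 0, 0],
    [0, 0, 0],
    [0, 0, -0.9],
    [0, 0, -0.9],
  ],
  grip=[20, 20, 20, 20, 20],
)

```text
time: 20.23
eef_pos: [0.4766, 0.1947, 0.1387]
tcp_rot: [0.719, 0.695, 0.001, 0.0]
contact_force: [-0.0, 0.4, -1.4]
opening: 0.334
```

Call:
send_rows(
  translation=[
    [0, 0, 0],
    [0, 0, 0],
    [0, 0, 0],
    [0, 0, 0],
  ],
  rotation=[
    [0, 0, -0.9],
    [0, 0, -0.9],
    [0, 0, -0.78],
    [0, 0, 0],
  ],
  grip=[20, 20, 20, 20],
)

```text
time: 20.72
eef_pos: [0.4767, 0.1941, 0.1385]
tcp_rot: [0.638, 0.77, 0.0, 0.0]
contact_force: [0.1, 0.1, -0.2]
opening: 0.331
```

Call:
send_rows(
  translation=[
    [0, 0, 0.8],
    [0, 0, 0.9],
    [0, 0, 0.9],
    [0, 0, 0.6],
    [0, 0, 0.3],
  ],
  rotation=[
    [0, 0, 0],
    [0, 0, 0],
    [0, 0, 0],
    [0, 0, 0],
    [0, 0, 0],
  ],
  grip=[20, 20, 20, 20, 20],
)

```text
time: 21.35
eef_pos: [0.4762, 0.194, 0.032]
tcp_rot: [0.638, 0.77, -0.0, -0.0]
contact_force: [-0.5, 1.2, -1.0]
opening: 0.332
```

Call:
send_rows(
  translation=[
    [0, 0, 0.03],
    [0, 0, 0.02],
    [0, 0, 0.02],
    [0, 0, 0],
    [0, 0, 0],
  ],
  rotation=[
    [0, 0, 0],
    [0, 0, 0],
    [0, 0, 0],
    [0, 0, 0],
    [0, 0, 0],
  ],
  grip=[20, 20, 20, 20, 20],
)

```text
time: 21.98
eef_pos: [0.4767, 0.1941, 0.0309]
tcp_rot: [0.637, 0.771, 0.0, 0.0]
contact_force: [-0.5, -0.4, -0.7]
opening: 0.332
```

Call:
send_rows(
  translation=[
    [0, 0, 0.02],
    [0, 0, 0],
    [0, 0, 0],
  ],
  rotation=[
    [0, 0, 0],
    [0, 0, 0],
    [0, 0, 0],
  ],
  grip=[20, 20, 20],
)

```text
time: 22.35
eef_pos: [0.4768, 0.1941, 0.0305]
tcp_rot: [0.637, 0.771, 0.0, 0.0]
contact_force: [-2.3, -0.8, 4.1]
opening: 0.331
```

Call:
send_rows(
  translation=[
    [0, 0, 0.01],
    [0, 0, 0],
  ],
  rotation=[
    [0, 0, 0],
    [0, 0, 0],
  ],
  grip=[20, 20],
)

```text
time: 22.6
eef_pos: [0.4768, 0.1942, 0.0305]
tcp_rot: [0.637, 0.771, 0.0, 0.0]
contact_force: [-2.6, 0.2, 5.1]
opening: 0.333
```

Call:
send_rows(
  translation=[
    [0, 0, 0],
    [0, 0, 0],
    [0, 0, 0],
    [0, 0, 0],
    [0, 0, 0],
  ],
  rotation=[
    [0, 0, 0],
    [0, 0, 0],
    [0, 0, 0],
    [0, 0, 0],
    [0, 0, 0],
  ],
  grip=[30, 36, 50, 70, 85],
)

```text
time: 23.22
eef_pos: [0.4765, 0.194, 0.0296]
tcp_rot: [0.637, 0.771, -0.0, -0.0]
contact_force: [0.5, 0.7, -0.1]
opening: 0.977
```

Call:
send_rows(
  translation=[
    [0, 0, 0],
    [0, 0, -0.9],
    [0, 0, -0.9],
    [0, 0, -0.9],
    [0, 0, -0.9],
  ],
  rotation=[
    [0, 0, 0],
    [0, 0, 0],
    [0, 0, 0],
    [0, 0, 0],
    [0, 0, 0],
  ],
  grip=[85, 85, 85, 85, 85],
)

```text
time: 23.85
eef_pos: [0.4765, 0.194, 0.1386]
tcp_rot: [0.637, 0.771, 0.0, 0.0]
contact_force: [-0.5, 0.0, 0.4]
opening: 0.995
```

Call:
send_rows(
  translation=[
    [0, 0, 0],
    [0, 0, 0],
    [0, 0, 0],
    [0, 0, 0],
    [0, 0, 0],
  ],
  rotation=[
    [0, 0, 0.88],
    [0, 0, 0.88],
    [0, 0, 0.88],
    [0, 0, 0.88],
    [0, 0, 0.88],
  ],
  grip=[85, 85, 85, 85, 85],
)

```text
time: 24.48
eef_pos: [0.4765, 0.194, 0.1377]
tcp_rot: [0.774, 0.634, -0.0, 0.0]
contact_force: [-0.3, 0.0, 0.3]
opening: 0.997
```

Call:
send_rows(
  translation=[
    [-0.93, 0.29, 0],
    [-0.93, 0.29, 0],
    [-0.93, 0.29, 0],
    [-0.93, 0.29, 0],
    [-0.93, 0.29, 0],
  ],
  rotation=[
    [0, 0, 0],
    [0, 0, 0],
    [0, 0, 0],
    [0, 0, 0],
    [0, 0, 0],
  ],
  grip=[85, 85, 85, 85, 85],
)

```text
time: 25.1
eef_pos: [0.4921, 0.0479, 0.1378]
tcp_rot: [0.773, 0.635, 0.0, 0.0]
contact_force: [0.3, 1.4, -0.2]
opening: 0.999
```

Call:
send_rows(
  translation=[
    [-0.93, 0.29, 0],
    [-0.93, 0.29, 0],
    [-0.93, 0.29, 0],
    [-0.93, 0.29, 0],
    [-0.93, 0.29, 0],
  ],
  rotation=[
    [0, 0, 0],
    [0, 0, 0],
    [0, 0, 0],
    [0, 0, 0],
    [0, 0, 0],
  ],
  grip=[85, 85, 85, 85, 85],
)

```text
time: 25.72
eef_pos: [0.5077, -0.0975, 0.1377]
tcp_rot: [0.773, 0.635, 0.0, 0.0]
contact_force: [0.2, 0.6, -0.3]
opening: 0.995
```

Call:
send_rows(
  translation=[
    [-0.93, 0.29, 0],
    [-0.93, 0.29, 0],
    [-0.93, 0.29, 0],
    [-0.93, 0.29, 0],
    [-0.89, 0.3, 0],
  ],
  rotation=[
    [0, 0, 0],
    [0, 0, 0],
    [0, 0, 0],
    [0, 0, 0],
    [0, 0, 0],
  ],
  grip=[85, 85, 85, 85, 85],
)

```text
time: 26.35
eef_pos: [0.5238, -0.2417, 0.1376]
tcp_rot: [0.773, 0.635, 0.0, -0.0]
contact_force: [0.3, 0.2, -0.5]
opening: 0.995
```

Call:
send_rows(
  translation=[
    [0, 0, 0],
    [0, 0, 0],
  ],
  rotation=[
    [0, 0, 0],
    [0, 0, 0],
  ],
  grip=[85, 85],
)

```text
time: 26.6
eef_pos: [0.5236, -0.2401, 0.1374]
tcp_rot: [0.773, 0.635, 0.0, -0.0]
contact_force: [-0.2, -0.4, -0.1]
opening: 0.995
```

```bash
python3 - <<'E'
from h import *
np.set_printoptions(precision=4,suppress=True)
d=wrist(); s=ctrl.get_state(); print(s["eef_pos"],s["tcp_rot"])
for c in ("green","yellow"):
    for a,ce,_ in blobs(d["image"],c,100): print(c,a,ce,"z.081",ray(d,ce,.081)[:2])
e=eyes.read_camera("scene"); cv2.imwrite("pics/c3.png",cv2.hconcat([cv2.resize(d["image"],(400,300)),cv2.resize(e["image"][100:310,180:460],(400,300))]))
E
```

```text
[ 0.5236 -0.2398  0.1375] [ 0.7726  0.6349  0.     -0.0004]
green 380 [317.1447 196.0447] z.081 [ 0.5599 -0.2304]
green 958 [278.0104 216.1106] z.081 [ 0.5253 -0.2412]
yellow 393 [314.9847 246.2112] z.081 [ 0.5514 -0.2743]
yellow 932 [277.5869 271.9088] z.081 [ 0.5149 -0.2926]
```

View pics/c3.png

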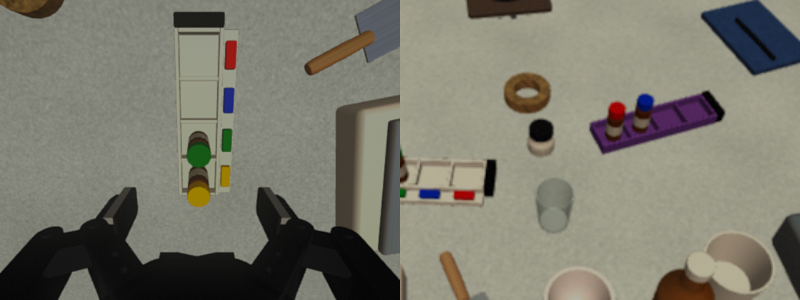

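Red (617,115) and blue (645,108) stand in the right compartments. Green is next.

Call:
send_rows(
  translation=[
    [-0.06, 0.07, 0.8],
    [0, 0, 0.9],
    [0, 0, 0.9],
    [0, 0, 0.7],
    [0, 0, 0.28],
  ],
  rotation=[
    [0, 0, 0],
    [0, 0, 0],
    [0, 0, 0],
    [0, 0, 0],
    [0, 0, 0],
  ],
  grip=[85, 85, 85, 85, 85],
)

```text
time: 27.32
eef_pos: [0.5247, -0.2414, 0.0289]
tcp_rot: [0.772, 0.635, -0.0, -0.001]
contact_force: [0.0, 0.2, 0.1]
opening: 0.995
```

Call:
send_rows(
  translation=[
    [0, 0, 0],
    [0, 0, 0],
    [0, 0, 0],
    [0, 0, 0],
    [0, 0, 0],
  ],
  rotation=[
    [0, 0, 0],
    [0, 0, 0],
    [0, 0, 0],
    [0, 0, 0],
    [0, 0, 0],
  ],
  grip=[60, 45, 36, 30, 24],
)

```text
time: 27.95
eef_pos: [0.5259, -0.2432, 0.0312]
tcp_rot: [0.773, 0.635, 0.0, 0.0]
contact_force: [-2.1, 0.8, 2.4]
opening: 0.332
```

Call:
send_rows(
  translation=[
    [0, 0, 0],
    [0, 0, 0],
    [0, 0, 0],
    [0, 0, 0],
    [0, 0, 0],
  ],
  rotation=[
    [0, 0, 0],
    [0, 0, 0],
    [0, 0, 0],
    [0, 0, 0],
    [0, 0, 0],
  ],
  grip=[20, 20, 20, 20, 20],
)

```text
time: 28.58
eef_pos: [0.5259, -0.2432, 0.0311]
tcp_rot: [0.773, 0.635, 0.0, 0.0]
contact_force: [-1.8, 0.4, 5.6]
opening: 0.336
```

Call:
send_rows(
  translation=[
    [0, 0, -0.3],
    [0, 0, -0.6],
    [0, 0, -0.9],
    [0, 0, -0.9],
    [0, 0, -0.9],
  ],
  rotation=[
    [0, 0, 0],
    [0, 0, 0],
    [0, 0, 0],
    [0, 0, 0],
    [0, 0, 0],
  ],
  grip=[20, 20, 20, 20, 20],
)

```text
time: 29.2
eef_pos: [0.5257, -0.2429, 0.1402]
tcp_rot: [0.773, 0.635, 0.0, 0.001]
contact_force: [2.2, -0.3, 0.4]
opening: 0.331
```

Call:
send_rows(
  translation=[
    [0.98, -0.32, 0],
    [0.98, -0.32, 0],
    [0.98, -0.32, 0],
    [0.98, -0.32, 0],
    [0.98, -0.32, 0],
  ],
  rotation=[
    [0, 0, 0],
    [0, 0, 0],
    [0, 0, 0],
    [0, 0, 0],
    [0, 0, 0],
  ],
  grip=[20, 20, 20, 20, 20],
)

```text
time: 29.82
eef_pos: [0.507, -0.0884, 0.1394]
tcp_rot: [0.773, 0.635, 0.0, 0.001]
contact_force: [1.2, -0.0, 0.7]
opening: 0.332
```

Call:
send_rows(
  translation=[
    [0.98, -0.32, 0],
    [0.98, -0.32, 0],
    [0.98, -0.32, 0],
    [0.98, -0.32, 0],
    [0.98, -0.32, 0],
  ],
  rotation=[
    [0, 0, 0],
    [0, 0, 0],
    [0, 0, 0],
    [0, 0, 0],
    [0, 0, 0],
  ],
  grip=[20, 20, 20, 20, 20],
)

```text
time: 30.45
eef_pos: [0.4885, 0.0652, 0.1394]
tcp_rot: [0.773, 0.635, 0.001, 0.001]
contact_force: [0.3, 0.6, -0.2]
opening: 0.331
```

Call:
send_rows(
  translation=[
    [0.99, -0.32, 0],
    [0.99, -0.32, 0],
    [0.99, -0.32, 0],
    [0.99, -0.32, 0],
    [0.99, -0.32, 0],
  ],
  rotation=[
    [0, 0, 0],
    [0, 0, 0],
    [0, 0, 0],
    [0, 0, 0],
    [0, 0, 0],
  ],
  grip=[20, 20, 20, 20, 20],
)

```text
time: 31.08
eef_pos: [0.4702, 0.2203, 0.1394]
tcp_rot: [0.773, 0.635, 0.001, 0.0]
contact_force: [0.9, -0.1, 0.2]
opening: 0.333
```

Call:
send_rows(
  translation=[
    [0.98, -0.32, 0],
    [0, 0, 0],
    [0, 0, 0],
    [0, 0, 0],
    [0, 0, 0],
  ],
  rotation=[
    [0, 0, 0],
    [0, 0, -0.9],
    [0, 0, -0.9],
    [0, 0, -0.9],
    [0, 0, -0.9],
  ],
  grip=[20, 20, 20, 20, 20],
)

```text
time: 31.7
eef_pos: [0.4666, 0.2501, 0.1393]
tcp_rot: [0.663, 0.749, 0.001, 0.0]
contact_force: [-0.4, -0.1, -0.2]
opening: 0.33
```

Call:
send_rows(
  translation=[
    [0, 0, 0],
    [0, 0, 0],
  ],
  rotation=[
    [0, 0, -0.8],
    [0, 0, 0],
  ],
  grip=[20, 20],
)

```text
time: 31.95
eef_pos: [0.4667, 0.25, 0.1392]
tcp_rot: [0.638, 0.77, 0.001, 0.0]
contact_force: [-0.3, -0.1, -1.4]
opening: 0.333
```

Call:
send_rows(
  translation=[
    [0.03, 0, 0.8],
    [0, 0, 0.9],
    [0, 0, 0.9],
    [0, 0, 0.6],
    [0, 0, 0.3],
  ],
  rotation=[
    [0, 0, 0],
    [0, 0, 0],
    [0, 0, 0],
    [0, 0, 0],
    [0, 0, 0],
  ],
  grip=[20, 20, 20, 20, 20],
)

```text
time: 32.58
eef_pos: [0.466, 0.2507, 0.0326]
tcp_rot: [0.638, 0.77, -0.0, -0.0]
contact_force: [0.1, 0.7, 0.1]
opening: 0.333
```

Call:
send_rows(
  translation=[
    [0, 0, 0.03],
    [0, 0, 0.02],
    [0, 0, 0.02],
    [0, 0, 0],
    [0, 0, 0],
  ],
  rotation=[
    [0, 0, 0],
    [0, 0, 0],
    [0, 0, 0],
    [0, 0, 0],
    [0, 0, 0],
  ],
  grip=[20, 20, 20, 20, 20],
)

```text
time: 33.2
eef_pos: [0.4665, 0.2508, 0.0315]
tcp_rot: [0.637, 0.771, 0.0, 0.0]
contact_force: [-0.2, -0.2, -1.0]
opening: 0.332
```

Call:
send_rows(
  translation=[
    [0, 0, 0.02],
    [0, 0, 0],
    [0, 0, 0],
  ],
  rotation=[
    [0, 0, 0],
    [0, 0, 0],
    [0, 0, 0],
  ],
  grip=[20, 20, 20],
)

```text
time: 33.58
eef_pos: [0.4665, 0.2509, 0.0311]
tcp_rot: [0.637, 0.771, 0.0, 0.0]
contact_force: [-2.0, -1.0, 2.6]
opening: 0.333
```

Call:
send_rows(
  translation=[
    [0, 0, 0],
    [0, 0, 0],
    [0, 0, 0],
    [0, 0, 0],
    [0, 0, 0],
  ],
  rotation=[
    [0, 0, 0],
    [0, 0, 0],
    [0, 0, 0],
    [0, 0, 0],
    [0, 0, 0],
  ],
  grip=[30, 36, 50, 70, 85],
)

```text
time: 34.2
eef_pos: [0.4664, 0.2508, 0.0306]
tcp_rot: [0.637, 0.771, 0.0, -0.0]
contact_force: [0.6, -0.0, -0.2]
opening: 0.972
```

Call:
send_rows(
  translation=[
    [0, 0, 0],
    [0, 0, -0.9],
    [0, 0, -0.9],
    [0, 0, -0.9],
    [0, 0, -0.9],
  ],
  rotation=[
    [0, 0, 0],
    [0, 0, 0],
    [0, 0, 0],
    [0, 0, 0],
    [0, 0, 0],
  ],
  grip=[85, 85, 85, 85, 85],
)

```text
time: 34.83
eef_pos: [0.4662, 0.2507, 0.1395]
tcp_rot: [0.637, 0.771, -0.0, -0.0]
contact_force: [1.0, 0.7, 0.1]
opening: 0.996
```

Call:
send_rows(
  translation=[
    [0, 0, 0],
    [0, 0, 0],
    [0, 0, 0],
    [0, 0, 0],
    [0, 0, 0],
  ],
  rotation=[
    [0, 0, 0.88],
    [0, 0, 0.88],
    [0, 0, 0.88],
    [0, 0, 0.88],
    [0, 0, 0.88],
  ],
  grip=[85, 85, 85, 85, 85],
)

```text
time: 35.45
eef_pos: [0.4663, 0.2507, 0.1386]
tcp_rot: [0.774, 0.634, -0.0, 0.0]
contact_force: [0.3, -0.4, -0.5]
opening: 0.994
```

Call:
send_rows(
  translation=[
    [-0.97, 0.28, 0],
    [-0.97, 0.28, 0],
    [-0.97, 0.28, 0],
    [-0.97, 0.28, 0],
    [-0.97, 0.28, 0],
  ],
  rotation=[
    [0, 0, 0],
    [0, 0, 0],
    [0, 0, 0],
    [0, 0, 0],
    [0, 0, 0],
  ],
  grip=[85, 85, 85, 85, 85],
)

```text
time: 36.08
eef_pos: [0.4793, 0.0989, 0.1387]
tcp_rot: [0.773, 0.635, 0.0, 0.0]
contact_force: [0.9, 0.1, -0.5]
opening: 0.995
```

Call:
send_rows(
  translation=[
    [-0.97, 0.28, 0],
    [-0.97, 0.28, 0],
    [-0.97, 0.28, 0],
    [-0.97, 0.28, 0],
    [-0.97, 0.28, 0],
  ],
  rotation=[
    [0, 0, 0],
    [0, 0, 0],
    [0, 0, 0],
    [0, 0, 0],
    [0, 0, 0],
  ],
  grip=[85, 85, 85, 85, 85],
)

```text
time: 36.7
eef_pos: [0.4922, -0.052, 0.1387]
tcp_rot: [0.773, 0.635, 0.0, 0.0]
contact_force: [-0.4, -0.4, -0.6]
opening: 0.993
```

Call:
send_rows(
  translation=[
    [-0.97, 0.28, 0],
    [-0.97, 0.28, 0],
    [-0.97, 0.28, 0],
    [-0.97, 0.29, 0],
    [-0.97, 0.29, 0],
  ],
  rotation=[
    [0, 0, 0],
    [0, 0, 0],
    [0, 0, 0],
    [0, 0, 0],
    [0, 0, 0],
  ],
  grip=[85, 85, 85, 85, 85],
)

```text
time: 37.33
eef_pos: [0.5058, -0.203, 0.1386]
tcp_rot: [0.773, 0.635, 0.0, 0.0]
contact_force: [-0.0, -0.5, 0.1]
opening: 0.995
```

Call:
send_rows(
  translation=[
    [-0.97, 0.29, 0],
    [-0.97, 0.29, 0],
    [-0.98, 0.29, 0],
    [0, 0, 0],
    [0, 0, 0],
  ],
  rotation=[
    [0, 0, 0],
    [0, 0, 0],
    [0, 0, 0],
    [0, 0, 0],
    [0, 0, 0],
  ],
  grip=[85, 85, 85, 85, 85],
)

```text
time: 37.95
eef_pos: [0.5141, -0.2923, 0.1383]
tcp_rot: [0.773, 0.635, 0.0, -0.001]
contact_force: [-0.8, -0.7, 0.2]
opening: 0.994
```

```bash
python3 - <<'E'
from h import *
np.set_printoptions(precision=4,suppress=True)
d=wrist(); s=ctrl.get_state(); print(s["eef_pos"],s["tcp_rot"])
for c in ("yellow",):
    for a,ce,_ in blobs(d["image"],c,100): print(c,a,ce,"z.081",ray(d,ce,.081)[:2])
e=eyes.read_camera("scene"); cv2.imwrite("pics/c4.png",cv2.hconcat([cv2.resize(d["image"],(400,300)),cv2.resize(e["image"][100:310,180:460],(400,300))]))
E
```

```text
[ 0.5142 -0.292   0.1384] [ 0.7725  0.635   0.     -0.0005]
yellow 434 [316.1267 199.5276] z.081 [ 0.5493 -0.2856]
yellow 983 [276.7152 217.3011] z.081 [ 0.5145 -0.2945]
```

View pics/c4.png

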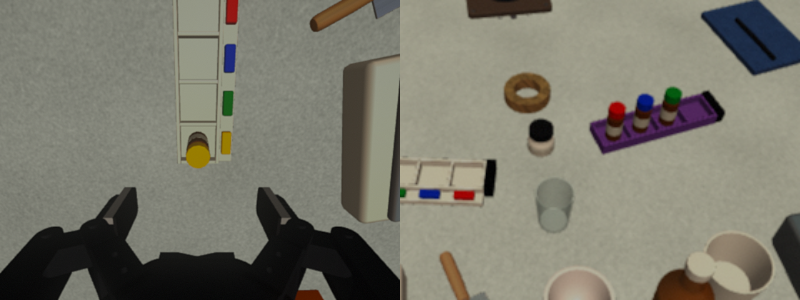

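Three are placed and upright. Yellow is centred between the fingers, so I'm taking it now.

Call:
send_rows(
  translation=[
    [-0.06, 0.02, 0.8],
    [0, 0, 0.9],
    [0, 0, 0.9],
    [0, 0, 0.7],
    [0, 0, 0.28],
  ],
  rotation=[
    [0, 0, 0],
    [0, 0, 0],
    [0, 0, 0],
    [0, 0, 0],
    [0, 0, 0],
  ],
  grip=[85, 85, 85, 85, 85],
)

```text
time: 38.67
eef_pos: [0.5138, -0.2933, 0.0298]
tcp_rot: [0.772, 0.635, -0.0, -0.001]
contact_force: [-1.1, -0.2, 0.2]
opening: 0.995
```

Call:
send_rows(
  translation=[
    [0, 0, 0],
    [0, 0, 0],
    [0, 0, 0],
    [0, 0, 0],
    [0, 0, 0],
  ],
  rotation=[
    [0, 0, 0],
    [0, 0, 0],
    [0, 0, 0],
    [0, 0, 0],
    [0, 0, 0],
  ],
  grip=[60, 45, 36, 30, 24],
)

```text
time: 39.3
eef_pos: [0.515, -0.2953, 0.0321]
tcp_rot: [0.773, 0.635, 0.0, 0.001]
contact_force: [0.3, 0.1, 3.8]
opening: 0.335
```

Call:
send_rows(
  translation=[
    [0, 0, 0],
    [0, 0, 0],
    [0, 0, 0],
    [0, 0, 0],
    [0, 0, 0],
  ],
  rotation=[
    [0, 0, 0],
    [0, 0, 0],
    [0, 0, 0],
    [0, 0, 0],
    [0, 0, 0],
  ],
  grip=[20, 20, 20, 20, 20],
)

```text
time: 39.92
eef_pos: [0.515, -0.2953, 0.032]
tcp_rot: [0.773, 0.635, 0.0, 0.001]
contact_force: [-0.9, 0.3, 5.7]
opening: 0.333
```

Call:
send_rows(
  translation=[
    [0, 0, -0.3],
    [0, 0, -0.6],
    [0, 0, -0.9],
    [0, 0, -0.9],
    [0, 0, -0.9],
  ],
  rotation=[
    [0, 0, 0],
    [0, 0, 0],
    [0, 0, 0],
    [0, 0, 0],
    [0, 0, 0],
  ],
  grip=[20, 20, 20, 20, 20],
)

```text
time: 40.55
eef_pos: [0.5146, -0.2948, 0.141]
tcp_rot: [0.773, 0.635, 0.0, 0.0]
contact_force: [-0.2, -0.9, -0.1]
opening: 0.334
```

Call:
send_rows(
  translation=[
    [0.965, -0.29, 0],
    [0.965, -0.29, 0],
    [0.965, -0.29, 0],
    [0.965, -0.29, 0],
    [0.965, -0.29, 0],
  ],
  rotation=[
    [0, 0, 0],
    [0, 0, 0],
    [0, 0, 0],
    [0, 0, 0],
    [0, 0, 0],
  ],
  grip=[20, 20, 20, 20, 20],
)

```text
time: 41.18
eef_pos: [0.4999, -0.1435, 0.1401]
tcp_rot: [0.773, 0.635, 0.0, 0.0]
contact_force: [-0.8, 0.3, 0.5]
opening: 0.335
```

Call:
send_rows(
  translation=[
    [0.965, -0.29, 0],
    [0.965, -0.29, 0],
    [0.965, -0.29, 0],
    [0.965, -0.29, 0],
    [0.965, -0.29, 0],
  ],
  rotation=[
    [0, 0, 0],
    [0, 0, 0],
    [0, 0, 0],
    [0, 0, 0],
    [0, 0, 0],
  ],
  grip=[20, 20, 20, 20, 20],
)

```text
time: 41.8
eef_pos: [0.4854, 0.007, 0.1402]
tcp_rot: [0.773, 0.635, 0.0, 0.0]
contact_force: [0.3, 0.5, -1.4]
opening: 0.333
```

Call:
send_rows(
  translation=[
    [0.965, -0.29, 0],
    [0.965, -0.29, 0],
    [0.965, -0.29, 0],
    [0.965, -0.29, 0],
    [0.965, -0.29, 0],
  ],
  rotation=[
    [0, 0, 0],
    [0, 0, 0],
    [0, 0, 0],
    [0, 0, 0],
    [0, 0, 0],
  ],
  grip=[20, 20, 20, 20, 20],
)

```text
time: 42.42
eef_pos: [0.4708, 0.1575, 0.1402]
tcp_rot: [0.773, 0.635, 0.001, 0.0]
contact_force: [0.1, -0.2, -1.5]
opening: 0.334
```

Call:
send_rows(
  translation=[
    [0.965, -0.3, 0],
    [0.965, -0.3, 0],
    [0.965, -0.3, 0],
    [0.965, -0.3, 0],
    [0.965, -0.3, 0],
  ],
  rotation=[
    [0, 0, 0],
    [0, 0, 0],
    [0, 0, 0],
    [0, 0, 0],
    [0, 0, 0],
  ],
  grip=[20, 20, 20, 20, 20],
)

```text
time: 43.05
eef_pos: [0.4547, 0.3082, 0.1402]
tcp_rot: [0.773, 0.635, 0.0, 0.0]
contact_force: [-0.5, -0.3, 0.2]
opening: 0.33
```

Call:
send_rows(
  translation=[
    [0, 0, 0],
    [0, 0, 0],
    [0, 0, 0],
    [0, 0, 0],
    [0, 0, 0],
  ],
  rotation=[
    [0, 0, -0.9],
    [0, 0, -0.9],
    [0, 0, -0.9],
    [0, 0, -0.9],
    [0, 0, -0.8],
  ],
  grip=[20, 20, 20, 20, 20],
)

```text
time: 43.68
eef_pos: [0.4548, 0.3072, 0.1401]
tcp_rot: [0.636, 0.771, 0.0, 0.0]
contact_force: [-0.1, -0.0, -1.2]
opening: 0.335
```

Call:
send_rows(
  translation=[
    [0, 0, 0.8],
    [0, 0, 0.9],
    [0, 0, 0.9],
    [0, 0, 0.6],
    [0, 0, 0.3],
  ],
  rotation=[
    [0, 0, 0],
    [0, 0, 0],
    [0, 0, 0],
    [0, 0, 0],
    [0, 0, 0],
  ],
  grip=[20, 20, 20, 20, 20],
)

```text
time: 44.3
eef_pos: [0.4546, 0.3071, 0.0336]
tcp_rot: [0.637, 0.771, -0.0, -0.0]
contact_force: [-0.1, 0.4, -0.2]
opening: 0.333
```

Call:
send_rows(
  translation=[
    [0, 0, 0.03],
    [0, 0, 0.02],
    [0, 0, 0.02],
    [0, 0, 0],
    [0, 0, 0],
  ],
  rotation=[
    [0, 0, 0],
    [0, 0, 0],
    [0, 0, 0],
    [0, 0, 0],
    [0, 0, 0],
  ],
  grip=[20, 20, 20, 20, 20],
)

```text
time: 44.92
eef_pos: [0.455, 0.3072, 0.0324]
tcp_rot: [0.637, 0.771, 0.0, 0.0]
contact_force: [-0.2, 0.3, -0.8]
opening: 0.331
```

Call:
send_rows(
  translation=[
    [0, 0, 0.02],
    [0, 0, 0],
    [0, 0, 0],
  ],
  rotation=[
    [0, 0, 0],
    [0, 0, 0],
    [0, 0, 0],
  ],
  grip=[20, 20, 20],
)

```text
time: 45.3
eef_pos: [0.4551, 0.3073, 0.0321]
tcp_rot: [0.637, 0.771, 0.0, 0.0]
contact_force: [-2.2, -0.2, 3.8]
opening: 0.331
```

Floor contact, so I'm releasing and backing off.

Call:
send_rows(
  translation=[
    [0, 0, 0],
    [0, 0, 0],
    [0, 0, 0],
    [0, 0, 0],
    [0, 0, 0],
  ],
  rotation=[
    [0, 0, 0],
    [0, 0, 0],
    [0, 0, 0],
    [0, 0, 0],
    [0, 0, 0],
  ],
  grip=[30, 36, 50, 70, 85],
)

```text
time: 45.92
eef_pos: [0.4549, 0.3072, 0.0315]
tcp_rot: [0.637, 0.771, 0.0, 0.0]
contact_force: [0.2, -0.4, -0.6]
opening: 0.976
```

Call:
send_rows(
  translation=[
    [0, 0, 0],
    [0, 0, -0.9],
    [0, 0, -0.9],
    [0, 0, -0.9],
    [0, 0, -0.9],
  ],
  rotation=[
    [0, 0, 0],
    [0, 0, 0],
    [0, 0, 0],
    [0, 0, 0],
    [0, 0, 0],
  ],
  grip=[85, 85, 85, 85, 85],
)

```text
time: 46.55
eef_pos: [0.4548, 0.3071, 0.1404]
tcp_rot: [0.637, 0.771, 0.0, 0.0]
contact_force: [0.5, 0.7, -0.3]
opening: 0.994
```

Call:
send_rows(
  translation=[
    [-0.9, 0, -0.6],
    [-0.9, 0, -0.6],
    [-0.9, 0, -0.6],
    [-0.9, 0, -0.6],
    [0, 0, 0],
  ],
  rotation=[
    [0, 0, 0],
    [0, 0, 0],
    [0, 0, 0],
    [0, 0, 0],
    [0, 0, 0],
  ],
  grip=[85, 85, 85, 85, 85],
)

```text
time: 47.18
eef_pos: [0.4764, 0.2002, 0.2134]
tcp_rot: [0.638, 0.77, 0.002, 0.001]
contact_force: [0.5, 0.5, 0.8]
opening: 0.993
```

```bash
python3 - <<'E'
from h import *
np.set_printoptions(precision=4,suppress=True)
d=wrist(); C=np.array([.4711,.2242]); y=np.array([-.1877,.9822]); x=np.array([.9822,.1877])
for c in ("red","blue","green","yellow"):
    for a,ce,_ in blobs(d["image"],c,300):
        p=ray(d,ce,.081)[:2]; print(c,a,"tray xy",(p-C)@x,(p-C)@y)
e=eyes.read_camera("scene"); cv2.imwrite("pics/c5.png",cv2.hconcat([cv2.resize(d["image"],(400,300)),cv2.resize(e["image"][100:310,180:460],(400,300))]))
E
```

```text
red 598 tray xy 0.0006950534136117791 -0.07972245571802129
blue 594 tray xy -0.0005915299547147067 -0.027127647261939638
green 611 tray xy -0.0002669708692681583 0.027205495906259737
yellow 731 tray xy -0.00042590093719337136 0.08277543466349713
```

View pics/c5.png

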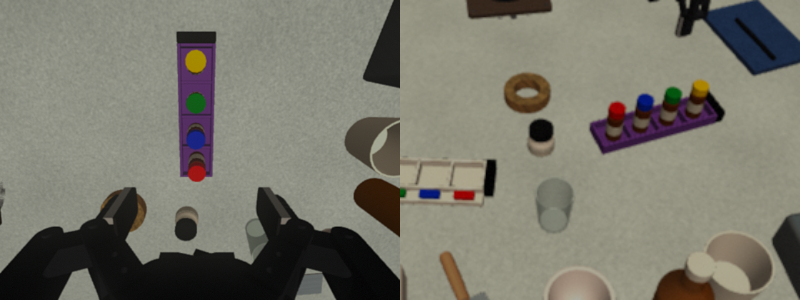

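All four are upright and centred. Counting from black they stand yellow (196,62), green (196,103), blue (196,140), red (196,172). The gripper is clear, so I'm handing in.

```bash
python3 -c "
from plant import ticket
print(ticket.sign_off())"
```

```text
the job is handed in; nothing more can be done
None
```

I moved all four bottles from the storage rack to the purple tray in reverse order and handed the job in at about 47 s. Counting from the tray's black end they now stand yellow, green, blue, red.

- **Setting down:** I lowered each bottle until the force sensor showed floor contact of about 3–5 N, then released it.
- **Final check:** the wrist camera put every cap within 1 mm of the row's centre line and within 6 mm of its compartment centre along the row. The red bottle was furthest off, probably because the camera saw it at an angle. The wrist and scene pictures both showed all four upright in the right order, with the gripper open, clear and touching nothing.
- **Disagreement:** the first estimates of the tray's position from the scene and top cameras differed by about 1 cm. I used the closer wrist-camera measurement instead. No check failed.

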